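# Load a tube-post carrier and send it

## Robot

A 7-joint arm with a two-finger parallel gripper is mounted at the origin on the work surface. World frame = base frame: x ahead of the robot, y to its left, z up, the work surface at z = 0. Lengths are in m, angles in rad, forces in N, time in s.
With the tool pointing down it reaches from about 0.425 to 0.925 m from the base axis. Payload 6.8 kg.
Tool frame: the origin (TCP) lies at the very end of the fingers, on their centre line; the grasp point (between the pads) lies 19 mm behind it; z points along the fingers, y is the line along which they close (so a half turn about z gives the same grasp; the last joint's range is limited). The gripper opens to 85 mm and grips with 20 to 120 N. Pads are 22 mm wide; open, the fingers measure 114 mm over their backs; the gripper's body (76 mm by 85 mm) begins 54 mm behind the grasp point. The pads swing forward as they close: fully open they stand 13 mm farther back than shut.
Start: joints at [-1.23, 0.477, 0.022, 1.555, -0.011, 1.109, -0.083], TCP at [0.293, 0.608, 0.231] pointing down, gripper open.
Joint ranges: [-2.96, 2.96], [-0.34, 2.1], [-1.41, 1.46], [0.24, 2.44], [-1.37, 4.51], [0.17, 1.92], [-2.96, 2.96]. Speed limits (rad/s): [2.39, 2.39, 3.14, 3.14, 3.14, 3.14, 3.14].

## Interface

Orientations are given as a unit quaternion [w, x, y, z].
In Python, from station import get_obs, read_camera, hand_in gives the robot as it stands.
- The arm moves only by the tool arm_command, never from a script. Its argument "commands" is one flat list of numbers, 7 for each row, row after row: the shift along the tool's x, y, z in m, then the turn, a rotation vector about the tool's x, y, z in degrees, then the opening, from 0 (shut) to 1 (fully open). In form: [tx, ty, tz, rx, ry, rz, fingers, tx, ty, tz, rx, ry, rz, fingers, ...]. A call has 1 to 8 rows; each row is the pose to reach, as a shift and turn from the pose commanded when the call began, along the tool's axes at that moment; what a row does not reach only later rows make up. A row lasts 1/10 s, in which the tool goes at most 50 mm and 8.59 degrees, less where a joint would pass 70% of its speed; a pose out of reach is approached as far as the arm can. A call with a gripper value outside its range is refused whole. The fingers move at their own pace and stop on an object; "force" is the grip in N (left out, the last holds). Time passes only in rows, so rows that repeat a pose let the fingers close. It gives the time, the measured TCP pose, the force, the opening and the grip force at its end, in the units of the state.
- get_obs(): the state, without advancing time (a new reading comes with each control period).
- read_camera(name): name is "side" or "top" or "wrist"; returns a dict with "img" (400x640x3 uint8, red, green, blue), "camera_matrix" (3x3 intrinsics, pixels), "k1" (the pictures are not rectified: a ray, as slopes to the right and down, at radius r is drawn at 1 + k1 r^2 times it, then the intrinsics apply), "pose" (4x4, takes a point from camera to world coordinates). Camera axes: x right, y down, z forward; pixel columns grow to the right and rows downward; lengths in m; the calibration is good to about 2 mm. A picture is of the moment at which its call begins. There is no depth.
- hand_in(): hands the job in; it is judged then, once.
The state is a dict: "t": time; "q": joint angles; "joint_vel": joint speeds; "joint_torque": joint torques, N m; "eef_pos": TCP position; "tool_rot": TCP orientation; "contact_force": force on the tool from outside, world axes, zero at the start; "torque": the same for the moment, N m; "gripper_width": opening from 0.0 (shut) to 1.0 (fully open); "grasp_force": force on a finger pad.
Only numpy, scipy, OpenCV 4.12 (cv2) and the standard library are available. Lean on these libraries where they do the work, as an engineer would, in place of code of your own. Each camera call takes 0.05 s, during which the arm holds its last target. There are 200 camera calls.

## Task

Dispatch the specimen carrier that lies at the foot of the tube-post station: with the fingertips push it, rolling, slowly up the ramp - never pinching or lifting it and never letting it run away or roll back down - until it drops into the cradle at the top against the back stop. Once it lies at rest there, press the large round send button on the keypad fully down, let it up again and come clear. Leave everything else on the bench where it is.

Things in the scene. Friction and masses are not known exactly. Their poses are not given: they have to be found in the camera images.
- station: sending station of the tube post, fixed: an aluminium tray 230 mm wide between grey cheeks. Origin on the bench at the middle of the tray's front edge; x level, towards the top of the ramp, y left, along the carrier's axle, z up. Along x: flat apron 0 to 100 mm (surface 6 mm over the bench), ramp 100 to 220 mm, 4 mm step down into the cradle, upright stop face at 266 mm, 64 mm high
- ramp_foot (a point): middle of the ramp's lower edge, 100 mm along the station's x, 6 mm over the bench; from here the ramp rises at 9 degrees. The cheeks' inner faces lie 107 mm to either side and stand 22 mm above apron and ramp
- crest (a point): middle of the ramp's upper edge, 220 mm along the station's x, 25 mm over the bench; behind it is the step down to the flat cradle floor, 21 mm over the bench, 46 mm long to the stop face. The cheeks beside the cradle are 50 mm high over the bench
- cradle (a point): where the centre of a carrier seated in the cradle against the stop comes to lie: 238 mm along the station's x, y 0, 49 mm over the bench (a seated carrier may lie up to 4 mm in front of it and 7 mm to either side)
- port (a point): middle of the top of the grey port housing at the left end of the cradle, 112 mm over the bench; the housing measures 110 x 115 mm (x, y). From its left side a grey tube, 85 mm high at most, bends down into the bench 120 mm further left
- carrier: loaded specimen carrier lying on the apron, axle across the ramp (within 2 degrees), 50 to 70 mm from the tray's front edge. Slippery clear tube, 48 mm diameter, 200 mm long with grey caps; rolls on two black 56 mm rings, 14 wide, 73 mm either side of the middle. Origin at its centre, y along its axle. 0.28 to 0.56 kg. Rolls freely: left alone on the ramp it runs back; the cradle's step keeps it
- keypad: the station's keypad, a fixed grey box 120 x 85 x 34 mm (x, y, z) on the bench to the right of the station; origin under its middle, x towards its dark display. Its one big button sits 28 mm to the -x side of the middle; the three small keys are not used
- send (a joint): travel of the big round send button: 0 up, 0.006 m fully down; a spring returns it; about 4 N holds it fully down
- send_top (a point): the middle of the top face of the send button (grey, 28 mm diameter, in a steel collar 44 mm wide); it faces up, about 52 mm over the bench, and moves down with the button
- spare_carrier: an identical carrier standing upright on its end, 200 mm tall, 56 mm diameter, on the bench beyond the keypad to the right; origin at its foot; leave it
- tube_rack: green rack 80 x 100 x 42 mm holding white-capped tubes that reach 96 mm high, left of the ramp; origin under its middle; leave it
- jar: small specimen jar, 54 mm diameter, 60 mm high, left of the apron; origin under its middle; leave it
- pot: low lidded specimen pot, 64 mm diameter, 42 mm high, right of the apron near the keypad; origin under its middle; leave it
- timer: white bench timer 60 x 75 x 22 mm lying right of the cradle, beyond the keypad; origin under its middle; leave it
- marker: white marker pen with a black cap, 128 mm long, 13 mm thick, lying on the bench left of the tube rack; origin 14 mm from its middle, on its underside; leave it
There are look-alikes about, which are no part of the job. What is shaped like the carrier but red or yellow is not meant.

How it is judged:
By the outcome, as a careful person would: the job done as asked, in the order asked, and still so for the second after the job is handed in, with the robot touching nothing.
It also fails if it takes over 54 s, if anything falls off the work surface, if the arm or the gripper's body presses on something with over 40 N, if the wrist force passes 120 N, or if a joint passes its speed limit or range.

## Working session

There is one attempt and no reset: what is moved stays moved. The work goes in short steps, Python scripts to look and compute and a tool call to move; the robot and the scene stay as the last step left them, time stands still between calls to the robot, and variables do not carry over. Pictures are saved under pics/ and viewed, at most 10 in all, crops included, and the job is handed in when it is done.

Besides the shell and the picture viewer there is one more tool, called after "Request:" in YAML: its name, and indented under it one key for each argument. arm_command: Moves the arm, as the interface text tells. Its arguments: {"type":"object","properties":{"commands":{"type":"array","items":{"type":"number"}},"force":{"type":"number"}},"required":["commands"]}

```bash
mkdir -p pics; cat > h.py <<'E'
import numpy as np,cv2
from station import get_obs,read_camera
def save(c,name):
    cv2.imwrite(f'pics/{name}.png',c['img'][:,:,::-1])
def ray(c,u,v):
    K=np.array(c['camera_matrix']);P=np.array(c['pose'])
    d=np.array([(u-K[0,2])/K[0,0],(v-K[1,2])/K[1,1]]);s=d.copy()
    for _ in range(20): s=d/(1+c['k1']*(s@s))
    return P[:3,3],P[:3,:3]@np.array([s[0],s[1],1])
def onz(c,u,v,z):
    o,d=ray(c,u,v);return o+d*(z-o[2])/d[2]
def proj(c,p):
    K=np.array(c['camera_matrix']);P=np.array(c['pose'])
    q=P[:3,:3].T@(np.array(p)-P[:3,3]);s=q[:2]/q[2];s=s*(1+c['k1']*(s@s))
    return K[0,0]*s[0]+K[0,2],K[1,1]*s[1]+K[1,2]
E
python3 - <<'E'
from h import *
import pickle
for n in('top','side'):
    c=read_camera(n);save(c,n+'0');pickle.dump(c,open(n+'0.pkl','wb'));print(n,np.round(c['pose'],3).tolist())
o=get_obs();print(o['t'],o['eef_pos'],o['tool_rot'],o['contact_force'])
E
```

```text
top [[0.016, -0.992, 0.121, 0.369], [-1.0, -0.015, 0.005, -0.055], [-0.004, -0.121, -0.993, 1.395], [0.0, 0.0, 0.0, 1.0]]
side [[0.822, -0.384, 0.42, -0.041], [-0.569, -0.535, 0.625, -0.843], [-0.016, -0.753, -0.658, 0.961], [0.0, 0.0, 0.0, 1.0]]
0.1 [0.29268134 0.60768297 0.23044151] [-1.34566862e-04  2.22543965e-01  9.74922326e-01 -7.90237611e-04] [0.02929838 0.46091194 0.59961842]
```

View pics/top0.png

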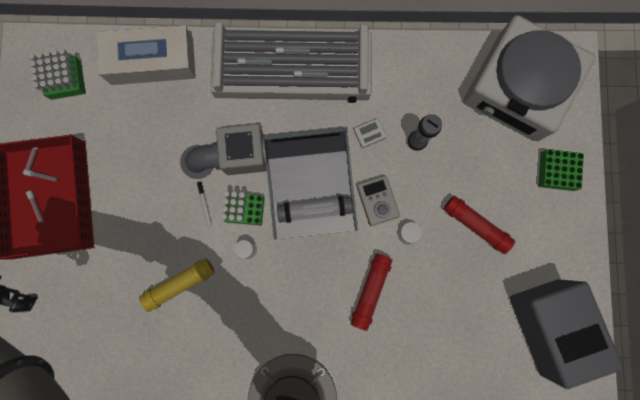

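View pics/side0.png

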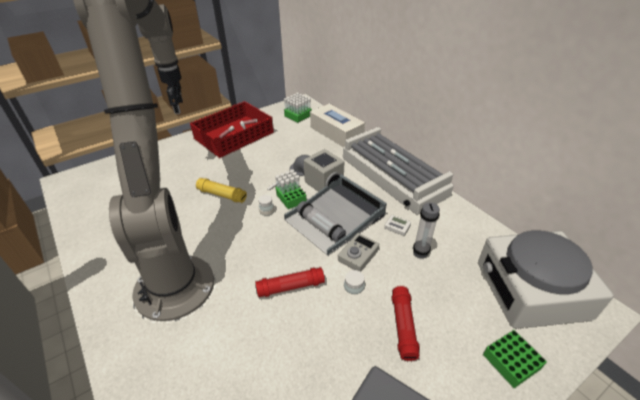

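The top view shows the clear carrier on the tray at about (315,209). The keypad is at (378,200) with its round button at (382,209).

Things that could be taken for the carrier:
- red at (372,292) and (480,224)
- yellow at (177,285)
- the upright spare at (425,130)

By the description, I choose (315,209). Next is one close crop to check it.

```bash
python3 - <<'E'
from h import *
import pickle
c=pickle.load(open('top0.pkl','rb'))
im=c['img'][110:260,225:425,::-1]
cv2.imwrite('pics/crop1.png',cv2.resize(im,(800,600),interpolation=cv2.INTER_CUBIC))
E
```

```text
(no output)
```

View pics/crop1.png

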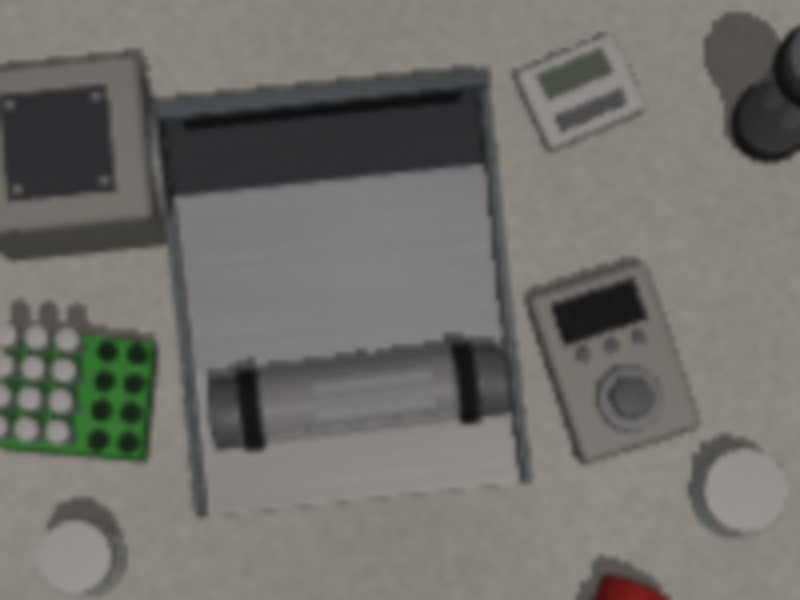

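The crop confirms it: the clear tube with two black rings sits at crop (251,405) and (466,380). The tray's front edge runs (208,514) to (520,484), the crest (177,196) to (483,165), and the button is at (631,397).

```bash
python3 - <<'E'
from h import *
import pickle
c=pickle.load(open('top0.pkl','rb'))
f=lambda u,v,z:onz(c,225+u/4,110+v/4,z)
FL,FR=f(208,514,.006),f(520,484,.006);CL,CR=f(177,196,.025),f(483,165,.025)
RL,RR=f(251,405,.04),f(466,380,.04);B=f(631,397,.052)
for n,p in dict(FL=FL,FR=FR,CL=CL,CR=CR,RL=RL,RR=RR,B=B).items():print(n,p.round(4))
F=(FL+FR)/2;C=(CL+CR)/2
print('F',F,'C',C,np.linalg.norm((C-F)[:2]),np.degrees(np.arctan2(*(C-F)[1::-1])), np.linalg.norm(FL-FR),np.degrees(np.arctan2(*(CL-CR)[1::-1]))-90,np.degrees(np.arctan2(*(FL-FR)[1::-1]))-90)
th=np.arctan2(*(C-F)[1::-1]);ex=np.array([np.cos(th),np.sin(th)]);ey=np.array([-ex[1],ex[0]])
for p in(RL,RR,(RL+RR)/2,B,np.array([.293,.608])):print('station',((p-F)[:2]if len(p)==3 else p-F[:2])@np.c_[ex,ey])
print('mount',np.degrees(np.arctan2(*(RL-RR)[1::-1]))-90)
E
```

```text
FL [0.422 0.053 0.006]
FR [ 0.4459 -0.1603  0.006 ]
CL [0.6392 0.0783 0.025 ]
CR [ 0.6641 -0.132   0.025 ]
RL [0.4942 0.0233 0.04  ]
RR [ 0.5133 -0.121   0.04  ]
B [ 0.5024 -0.2303  0.052 ]
F [ 0.43395953 -0.05362129  0.006     ] C [ 0.65161297 -0.02685916  0.025     ] 0.21929256595468052 7.009763633283858 0.21463629984417906 6.754087905390463 6.379871100838244
station [0.06918318 0.06902052]
station [ 0.07055703 -0.07653438]
station [ 0.06987011 -0.00375693]
station [ 0.04634996 -0.1836709 ]
station [-0.05916266  0.6738784 ]
mount 7.550544043492565
```

Request:
arm_command:
  commands: [-0.421,-0.535,0.03,0,0,-32.6,0.6,-0.421,-0.535,0.03,0,0,-32.6,0.6,-0.421,-0.535,0.03,0,0,-32.6,0.6,-0.421,-0.535,0.03,0,0,-32.6,0.6,-0.421,-0.535,0.03,0,0,-32.6,0.6,-0.421,-0.535,0.03,0,0,-32.6,0.6,-0.421,-0.535,0.03,0,0,-32.6,0.6,-0.421,-0.535,0.03,0,0,-32.6,0.6]

```text
t: 0.9
eef_pos: [0.3791, 0.2158, 0.2135]
tool_rot: [-0.0, -0.06, 0.998, -0.0]
contact_force: [1.4, 0.1, 0.8]
gripper_width: 0.603
grasp_force: 0.0
```

Request:
arm_command:
  commands: [-0.027,-0.27,0.03,0,0,0,0.6,-0.027,-0.27,0.03,0,0,0,0.6,-0.027,-0.27,0.03,0,0,0,0.6,-0.027,-0.27,0.03,0,0,0,0.6,-0.027,-0.27,0.03,0,0,0,0.6,-0.027,-0.27,0.08,0,0,0,0.6,-0.027,-0.27,0.08,0,0,0,0.6,-0.027,-0.27,0.08,0,0,0,0.6]

```text
t: 1.7
eef_pos: [0.437, -0.047, 0.1326]
tool_rot: [-0.002, -0.059, 0.998, -0.0]
contact_force: [0.6, 0.4, -0.6]
gripper_width: 0.601
grasp_force: 0.0
```

```bash
python3 - <<'E'
from h import *
import pickle
c=read_camera('wrist');save(c,'w1');pickle.dump(c,open('w1.pkl','wb'))
o=get_obs();print(o['t'],o['eef_pos'],o['tool_rot'],o['contact_force'])
E
```

```text
1.75 [ 0.4380871  -0.04606255  0.13372528] [-7.67863071e-04 -6.02781159e-02  9.98181318e-01  1.28534186e-04] [-0.38701734  0.36955457  0.66750715]
```

View pics/w1.png

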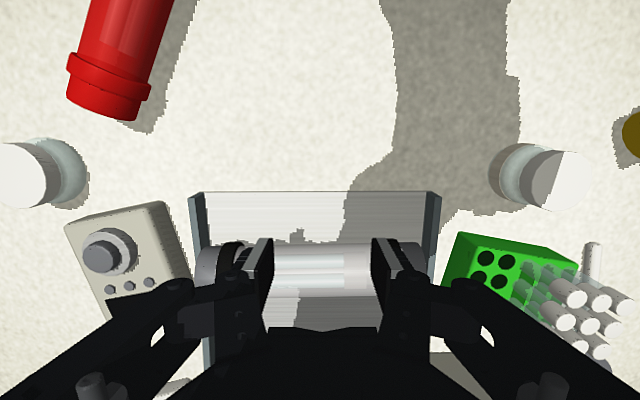

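The wrist view shows the tray's front edge from (203,193) to (428,193), the carrier's near edge at row 243, and the button at (105,252). The fingers are about 19 px left of centre.

```bash
python3 - <<'E'
from h import *
import pickle
c=pickle.load(open('w1.pkl','rb'))
FR,FL=onz(c,203,193,.006),onz(c,428,193,.006)
F=(FL+FR)/2;B=onz(c,105,252,.052);print('cam',np.array(c['pose'])[:3,3].round(3),FL,FR,'F',F,'yaw',np.degrees(np.arctan2(*(FL-FR)[1::-1]))-90,np.linalg.norm(FL-FR),'B',B)
th=np.radians(6.8);ex=np.array([np.cos(th),np.sin(th)]);ey=np.array([-ex[1],ex[0]])
R=np.c_[ex,ey]
# tube silhouette: tangent ray to cylinder r=.024 at z=.034
o,d=ray(c,320,243); a=np.array([(o[:2]-F[:2])@ex,o[2]-.034]);g=np.array([d[:2]@ex,d[2]]);g/=np.linalg.norm(g)
# line a+s g ; centre (x,0) at distance .024 from line, on +x side
n=np.array([-g[1],g[0]]);
if n[0]<0:n=-n
print('carrier x', (a@n+.024)/n[0], 'B st',(B-F)[:2]@R,'tcp st',(np.array(get_obs()['eef_pos'])[:2]-F[:2])@R)
for u in(216,420):print('cap y',((onz(c,u,262,.034)-F)[:2])@R)
E
```

```text
cam [ 0.372 -0.053  0.276] [0.42126319 0.05659224 0.006     ] [ 0.44725442 -0.16029784  0.006     ] F [ 0.4342588 -0.0518528  0.006    ] yaw 6.833506040850978 0.2184418637056091 B [ 0.49672204 -0.2256819   0.052     ]
carrier x 0.06630265624966043 B st [ 0.04144178 -0.18000219] tcp st [0.00448696 0.00529624]
cap y [ 0.05939604 -0.09218097]
cap y [0.0592874  0.09744366]
```

Request:
arm_command:
  commands: [0,-0.006,0.03,0,0,0,0.6,0,-0.006,0.06,0,0,0,0.6,0,-0.006,0.085,0,0,0,0.6,0,-0.006,0.1,0,0,0,0.6,0,-0.006,0.11,0,0,0,0.6,0,-0.006,0.115,0,0,0,0.6,-0.003,-0.006,0.115,0,0,0,0.6,-0.006,-0.006,0.115,0,0,0,0.6]

```text
t: 2.55
eef_pos: [0.4461, -0.0517, 0.0195]
tool_rot: [0.001, -0.06, 0.998, 0.0]
contact_force: [0.6, -0.4, 0.4]
gripper_width: 0.603
grasp_force: 0.0
```

```bash
python3 - <<'E'
from h import *
c=read_camera('side');cv2.imwrite('pics/s1.png',cv2.resize(c['img'][160:260,270:400,::-1],(780,600),interpolation=cv2.INTER_CUBIC))
save(read_camera('wrist'),'w2')
o=get_obs();print(o['t'],o['eef_pos'],o['tool_rot'],o['contact_force'])
E
```

```text
2.65 [ 0.44655222 -0.05179415  0.01953343] [ 1.16411506e-03 -6.02020199e-02  9.98185534e-01  3.03738692e-05] [-0.41636853 -0.49377464 -0.65006828]
```

View pics/w2.png

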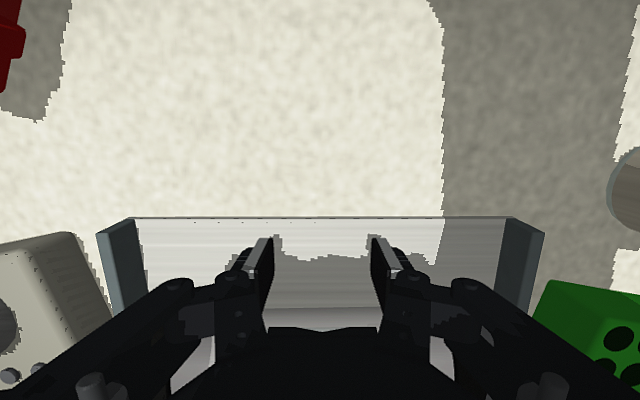

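View pics/s1.png

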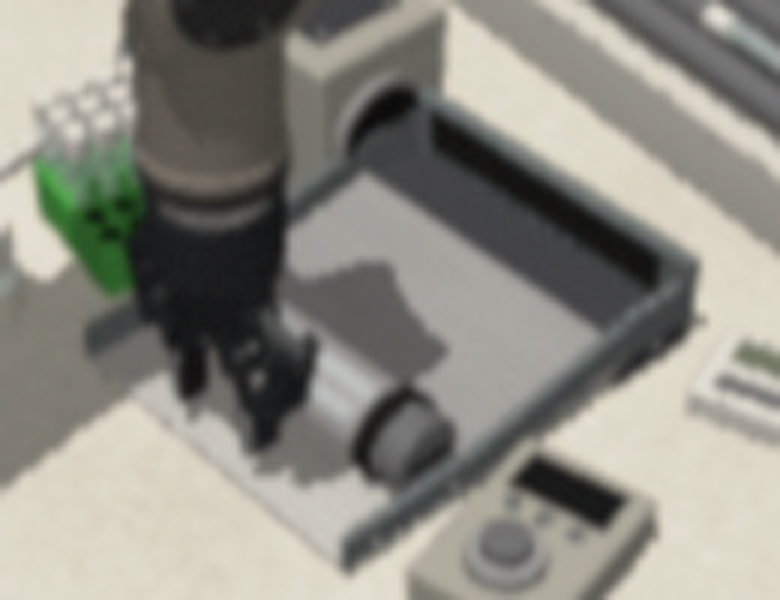

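The wrist view has the open fingers at about (260,265) and (378,265), inside the tray edges. The side view shows the carrier still ahead and untouched, its right cap at crop (410,440). I'll approach gently.

Request:
arm_command:
  commands: [-0.003,0,0,0,0,0,0.6,-0.005,0,0,0,0,0,0.6,-0.007,0,0,0,0,0,0.6,-0.009,0,0,0,0,0,0.6,-0.0105,0,0,0,0,0,0.6,-0.012,0,0,0,0,0,0.6,-0.0135,0,0,0,0,0,0.6,-0.015,0,0,0,0,0,0.6]

```text
t: 3.45
eef_pos: [0.4601, -0.0503, 0.0187]
tool_rot: [-0.0, -0.06, 0.998, 0.0]
contact_force: [-0.4, -0.1, -1.1]
gripper_width: 0.601
grasp_force: 0.0
```

Request:
arm_command:
  commands: [-0.0015,0,0,0,0,0,0.6,-0.003,0,0,0,0,0,0.6,-0.0045,0,0,0,0,0,0.6,-0.006,0,0,0,0,0,0.6,-0.0075,0,0,0,0,0,0.6,-0.009,0,0,0,0,0,0.6,-0.0105,0,0,0,0,0,0.6,-0.012,0,0,0,0,0,0.6]

```text
t: 4.25
eef_pos: [0.472, -0.0488, 0.0187]
tool_rot: [-0.0, -0.06, 0.998, 0.0]
contact_force: [0.3, 0.5, 0.3]
gripper_width: 0.604
grasp_force: 0.1
```

```bash
cat >> h.py <<'E'
TH=np.radians(6.8);EX=np.array([np.cos(TH),np.sin(TH)]);EY=np.array([-EX[1],EX[0]]);F=np.array([.4342,-.0525])
def st(p): return (np.array(p)[:2]-F)@np.c_[EX,EY]
def world(x,y,z): return np.r_[F+x*EX+y*EY,z]
def track(name):
    c=read_camera('side')
    cv2.imwrite(f'pics/{name}.png',cv2.resize(c['img'][160:260,270:400,::-1],(780,600),interpolation=cv2.INTER_CUBIC))
    for x in (.06,.07,.08,.09,.1,.12,.14,.16,.18,.2,.22,.238):
        z=.034 if x<.102 else (.049 if x>.23 else .0344+(x-.1)*.158)
        u,v=proj(c,world(x,-.1,z));print(x,round((u-270)*6),round((v-160)*6),end=' | ')
    o=get_obs();print('\nt',o['t'],'tcp st',st(o['eef_pos']),o['eef_pos'][2],'f',o['contact_force'])
E
python3 -c "
from h import *
track('s2')"
```

```text
0.06 408 461 | 0.07 421 452 | 0.08 434 443 | 0.09 447 434 | 0.1 460 426 | 0.12 486 404 | 0.14 512 383 | 0.16 537 362 | 0.18 562 341 | 0.2 587 321 | 0.22 611 301 | 0.238 632 292 | 
t 4.3 tcp st [ 0.03835035 -0.00077423] 0.018720028842417837 f [0.86869496 0.48720534 0.76134658]
```

View pics/s2.png

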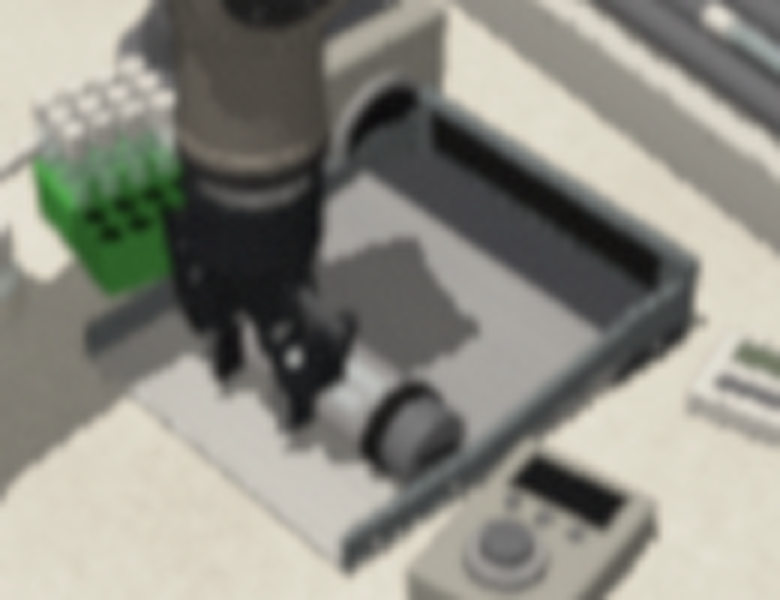

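The side view shows the cap centre at about (424,432) in the crop. The carrier is in contact and has moved some 8 mm, still square to the ramp. I'll keep up a steady push.

Request:
arm_command:
  commands: [-0.002,0,0,0,0,0,0.6,-0.004,0,0,0,0,0,0.6,-0.006,0,0,0,0,0,0.6,-0.008,0,0,0,0,0,0.6,-0.01,0,0,0,0,0,0.6,-0.012,0,0,0,0,0,0.6,-0.014,0,0,0,0,0,0.6,-0.016,0,0,0,0,0,0.6]

```text
t: 5.1
eef_pos: [0.488, -0.0468, 0.0187]
tool_rot: [0.0, -0.06, 0.998, 0.0]
contact_force: [0.5, -0.2, -0.3]
gripper_width: 0.595
grasp_force: 0.1
```

Request:
arm_command:
  commands: [-0.002,0,0,0,0,0,0.6,-0.004,0,0,0,0,0,0.6,-0.006,0,0,0,0,0,0.6,-0.008,0,0,0,0,0,0.6,-0.01,0,0,0,0,0,0.6,-0.012,0,-0.0003,0,0,0,0.6,-0.014,0,-0.0006,0,0,0,0.6,-0.016,0,-0.001,0,0,0,0.6]

```text
t: 5.9
eef_pos: [0.5036, -0.045, 0.0197]
tool_rot: [-0.0, -0.06, 0.998, 0.0]
contact_force: [-1.4, -0.6, 0.8]
gripper_width: 0.6
grasp_force: 0.8
```

Request:
arm_command:
  commands: [-0.002,0,-0.0003,0,0,0,0.6,-0.004,0,-0.0006,0,0,0,0.6,-0.006,0,-0.0009,0,0,0,0.6,-0.008,0,-0.0012,0,0,0,0.6,-0.01,0,-0.0015,0,0,0,0.6,-0.012,0,-0.0018,0,0,0,0.6,-0.014,0,-0.0021,0,0,0,0.6,-0.016,0,-0.0024,0,0,0,0.6]

```text
t: 6.7
eef_pos: [0.5197, -0.0431, 0.0221]
tool_rot: [0.0, -0.06, 0.998, -0.0]
contact_force: [-0.9, -1.3, 0.3]
gripper_width: 0.6
grasp_force: 0.8
```

```bash
cat >> h.py <<'E'
def cap(name,ref='s2',box=(385,385,470,485)):
    r=cv2.imread(f'pics/{ref}.png');i=cv2.imread(f'pics/{name}.png');x0,y0,x1,y1=box
    m=cv2.matchTemplate(i,r[y0:y1,x0:x1],cv2.TM_CCOEFF_NORMED);_,s,_,l=cv2.minMaxLoc(m)
    print('cap shift from s2 (px)',l[0]-x0,l[1]-y0,'score',round(s,2),'[13,-9 px per cm]')
E
python3 -c "
from h import *
track('s3');cap('s3')"
```

```text
0.06 408 461 | 0.07 421 452 | 0.08 434 443 | 0.09 447 434 | 0.1 460 426 | 0.12 486 404 | 0.14 512 383 | 0.16 537 362 | 0.18 562 341 | 0.2 587 321 | 0.22 611 301 | 0.238 632 292 | 
t 6.75 tcp st [ 0.08661127 -0.00070103] 0.022214190010008048 f [-0.99849506 -0.26025518  0.46657765]
cap shift from s2 (px) 60 -46 score 0.97 [13,-9 px per cm]
```

Request:
arm_command:
  commands: [-0.0025,0,-0.0004,0,0,0,0.6,-0.005,0,-0.0008,0,0,0,0.6,-0.0075,0,-0.0012,0,0,0,0.6,-0.01,0,-0.0016,0,0,0,0.6,-0.0125,0,-0.002,0,0,0,0.6,-0.015,0,-0.0024,0,0,0,0.6,-0.0175,0,-0.0028,0,0,0,0.6,-0.02,0,-0.0032,0,0,0,0.6]

```text
t: 7.55
eef_pos: [0.5396, -0.0406, 0.0253]
tool_rot: [-0.0, -0.06, 0.998, 0.0]
contact_force: [-2.3, -0.1, 1.7]
gripper_width: 0.6
grasp_force: 0.8
```

Request:
arm_command:
  commands: [-0.0025,0,-0.0004,0,0,0,0.6,-0.005,0,-0.0008,0,0,0,0.6,-0.0075,0,-0.0012,0,0,0,0.6,-0.01,0,-0.0016,0,0,0,0.6,-0.0125,0,-0.002,0,0,0,0.6,-0.015,0,-0.0024,0,0,0,0.6,-0.0175,0,-0.0028,0,0,0,0.6,-0.02,0,-0.0032,0,0,0,0.6]

```text
t: 8.35
eef_pos: [0.5595, -0.0382, 0.0285]
tool_rot: [0.0, -0.06, 0.998, 0.0]
contact_force: [-1.1, -0.1, -0.3]
gripper_width: 0.602
grasp_force: 0.8
```

Request:
arm_command:
  commands: [-0.0025,0,-0.0004,0,0,0,0.6,-0.005,0,-0.0008,0,0,0,0.6,-0.0075,0,-0.0012,0,0,0,0.6,-0.01,0,-0.0016,0,0,0,0.6,-0.0125,0,-0.002,0,0,0,0.6,-0.015,0,-0.0024,0,0,0,0.6,-0.0175,0,-0.0028,0,0,0,0.6,-0.02,0,-0.0032,0,0,0,0.6]

```text
t: 9.15
eef_pos: [0.5793, -0.0358, 0.0317]
tool_rot: [-0.0, -0.06, 0.998, 0.0]
contact_force: [-1.6, -0.3, 0.8]
gripper_width: 0.598
grasp_force: 0.8
```

```bash
python3 -c "
from h import *
track('s4');cap('s4')"
```

```text
0.06 408 461 | 0.07 421 452 | 0.08 434 443 | 0.09 447 434 | 0.1 460 426 | 0.12 486 404 | 0.14 512 383 | 0.16 537 362 | 0.18 562 341 | 0.2 587 321 | 0.22 611 301 | 0.238 632 292 | 
t 9.2 tcp st [ 0.14680279 -0.00062357] 0.03185968979196002 f [-0.28539483  0.23072831  0.19449593]
cap shift from s2 (px) 31 -289 score 0.66 [13,-9 px per cm]
```

View pics/s4.png

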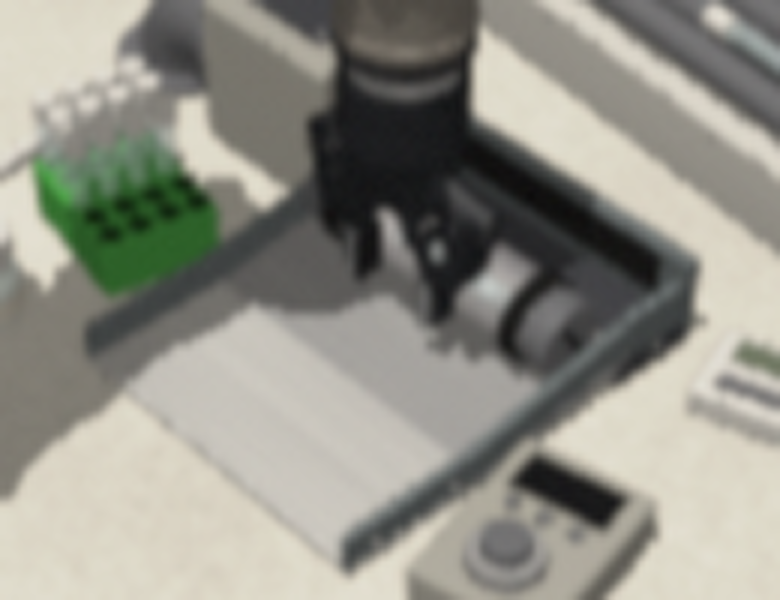

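The carrier sits square at the upper ramp, its cap near (558,322), resting on both fingers. I'll go on slowly over the crest.

Request:
arm_command:
  commands: [-0.0025,0,-0.0004,0,0,0,0.6,-0.005,0,-0.0008,0,0,0,0.6,-0.0075,0,-0.0012,0,0,0,0.6,-0.01,0,-0.0016,0,0,0,0.6,-0.0125,0,-0.002,0,0,0,0.6,-0.015,0,-0.0024,0,0,0,0.6,-0.0175,0,-0.0028,0,0,0,0.6,-0.02,0,-0.0032,0,0,0,0.6]

```text
t: 10.0
eef_pos: [0.5992, -0.0334, 0.0349]
tool_rot: [-0.0, -0.06, 0.998, 0.0]
contact_force: [-0.9, 0.0, 1.3]
gripper_width: 0.602
grasp_force: 0.8
```

Request:
arm_command:
  commands: [-0.002,0,-0.0003,0,0,0,0.6,-0.004,0,-0.0006,0,0,0,0.6,-0.006,0,-0.0009,0,0,0,0.6,-0.008,0,-0.0012,0,0,0,0.6,-0.0095,0,-0.0015,0,0,0,0.6,-0.011,0,-0.0018,0,0,0,0.6,-0.0125,0,-0.002,0,0,0,0.6,-0.014,0,-0.0022,0,0,0,0.6]

```text
t: 10.8
eef_pos: [0.6131, -0.0318, 0.0371]
tool_rot: [0.0, -0.06, 0.998, -0.0]
contact_force: [-1.4, 0.0, 0.9]
gripper_width: 0.6
grasp_force: 0.5
```

Request:
arm_command:
  commands: [-0.0015,0,-0.0002,0,0,0,0.6,-0.003,0,-0.0004,0,0,0,0.6,-0.0045,0,-0.0006,0,0,0,0.6,-0.006,0,-0.0006,0,0,0,0.6,-0.0075,0,-0.0006,0,0,0,0.6,-0.009,0,-0.0006,0,0,0,0.6,-0.0105,0,-0.0006,0,0,0,0.6,-0.012,0,-0.0006,0,0,0,0.6]

```text
t: 11.6
eef_pos: [0.6249, -0.0303, 0.0377]
tool_rot: [0.0, -0.06, 0.998, 0.0]
contact_force: [-0.1, -0.9, 0.1]
gripper_width: 0.602
grasp_force: 0.0
```

```bash
python3 -c "
from h import *
track('s5');cap('s5','s4',(500,270,600,375))"
```

```text
0.06 408 461 | 0.07 421 452 | 0.08 434 443 | 0.09 447 434 | 0.1 460 426 | 0.12 486 404 | 0.14 512 383 | 0.16 537 362 | 0.18 562 341 | 0.2 587 321 | 0.22 611 301 | 0.238 632 292 | 
t 11.65 tcp st [ 0.19230724 -0.00056145] 0.037731105090006656 f [ 0.39315838  0.02113458 -0.73620127]
cap shift from s2 (px) 62 -45 score 0.91 [13,-9 px per cm]
```

View pics/s5.png

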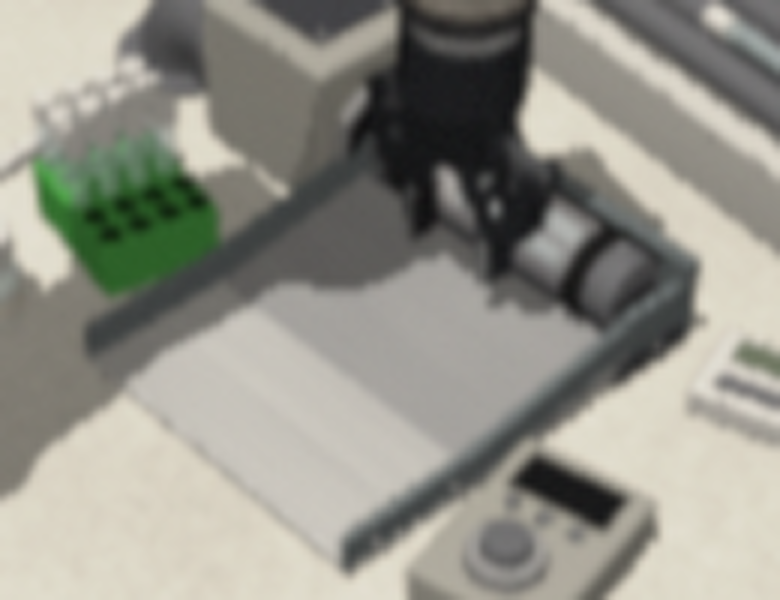

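The carrier has dropped over the crest, its cap at about (620,277), and contact force is near zero. I'll nudge it softly up to the stop, then back off.

Request:
arm_command:
  commands: [-0.0015,0,0,0,0,0,0.6,-0.003,0,0,0,0,0,0.6,-0.0045,0,0,0,0,0,0.6,-0.0055,0,0,0,0,0,0.6,-0.0065,0,0,0,0,0,0.6,-0.0075,0,0,0,0,0,0.6,-0.0085,0,0,0,0,0,0.6,-0.009,0,0,0,0,0,0.6]

```text
t: 12.45
eef_pos: [0.6338, -0.0292, 0.0377]
tool_rot: [0.0, -0.06, 0.998, 0.0]
contact_force: [0.4, 0.5, -0.5]
gripper_width: 0.595
grasp_force: 0.0
```

```bash
python3 -c "
from h import *
track('s6');cap('s6','s5',(570,225,670,330))"
```

```text
0.06 408 461 | 0.07 421 452 | 0.08 434 443 | 0.09 447 434 | 0.1 460 426 | 0.12 486 404 | 0.14 512 383 | 0.16 537 362 | 0.18 562 341 | 0.2 587 321 | 0.22 611 301 | 0.238 632 292 | 
t 12.5 tcp st [ 0.20103932 -0.00056249] 0.037679733432986195 f [-0.59716082 -0.1438367   0.70382043]
cap shift from s2 (px) 0 0 score 1.0 [13,-9 px per cm]
```

Request:
arm_command:
  commands: [0.02,0,0,0,0,0,0.6,0.05,0,-0.005,0,0,0,0.6,0.06,0,-0.05,0,0,0,0.6,0.06,0,-0.095,0,0,0,0,0.06,0,-0.12,0,0,0,0,0.09,-0.035,-0.12,0,0,0,0,0.12,-0.075,-0.12,0,0,0,0,0.135,-0.12,-0.12,0,0,0,0]

```text
t: 13.3
eef_pos: [0.5119, -0.1651, 0.158]
tool_rot: [-0.0, -0.061, 0.998, 0.0]
contact_force: [1.0, -0.7, -0.3]
gripper_width: 0.003
grasp_force: 0.0
```

Request:
arm_command:
  commands: [0.022,-0.045,0,0,0,0,0,0.022,-0.061,0,0,0,0,0,0.022,-0.061,0,0,0,0,0,0.022,-0.061,0,0,0,0,0,0.022,-0.061,0,0,0,0,0]

```text
t: 13.8
eef_pos: [0.5, -0.2259, 0.1575]
tool_rot: [-0.0, -0.061, 0.998, 0.0]
contact_force: [0.3, 0.6, 0.3]
gripper_width: 0.001
grasp_force: 0.0
```

```bash
python3 - <<'E'
from h import *
import pickle
c=read_camera('wrist');t=read_camera('top');save(c,'w3')
pickle.dump((c,t),open('w3.pkl','wb'))
o=get_obs();print(o['t'],o['eef_pos'],o['tool_rot'],o['gripper_width'])
print('pred button',proj(c,[.4995,-.228,.052]))
im=np.vstack([c['img'][:,:,::-1][100:400],cv2.resize(t['img'][110:260,225:425,::-1],(400,300)).copy() if 0 else np.zeros((0,640,3),np.uint8)])
b=cv2.resize(t['img'][110:260,225:425,::-1],(400,300))
out=np.zeros((550,640,3),np.uint8);out[:250]=c['img'][150:,:,::-1];out[250:,:400]=b
cv2.imwrite('pics/m1.png',out)
E
```

```text
13.9 [ 0.50004168 -0.22602731  0.15752767] [-7.29949338e-05 -6.14251028e-02  9.98111627e-01  3.61253238e-04] -0.0013537300122203324
pred button (np.float64(317.648875119926), np.float64(200.50727904293223))
```

View pics/m1.png

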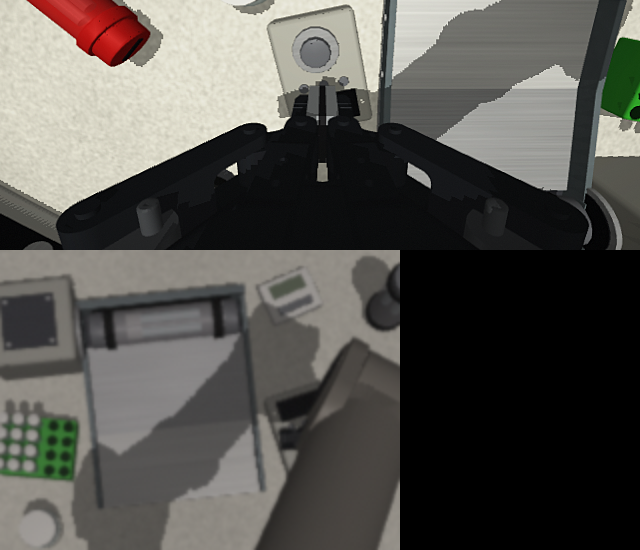

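The lower picture shows the carrier seated against the stop, rings at (108,327) and (219,317). In the wrist view the button is at (316,202), within 2 px of where I predicted. I'll press it now.

Request:
arm_command:
  commands: [0,-0.003,0.035,0,0,0,0,0,-0.003,0.07,0,0,0,0,0,-0.003,0.09,0,0,0,0,0,-0.003,0.1,0,0,0,0,0,-0.003,0.103,0,0,0,0,0,-0.003,0.106,0,0,0,0,0,-0.003,0.108,0,0,0,0,0,-0.003,0.109,0,0,0,0]

```text
t: 14.7
eef_pos: [0.5006, -0.2306, 0.0499]
tool_rot: [0.001, -0.06, 0.998, 0.0]
contact_force: [-4.0, 4.0, 16.3]
gripper_width: 0.004
grasp_force: 8.3
```

Request:
arm_command:
  commands: [0,0,0.001,0,0,0,0,0,0,0.002,0,0,0,0,0,0,0.002,0,0,0,0]

```text
t: 15.0
eef_pos: [0.5007, -0.2306, 0.0497]
tool_rot: [0.001, -0.06, 0.998, 0.001]
contact_force: [-9.3, 6.4, 26.3]
gripper_width: 0.002
grasp_force: 13.5
```

A hard stop at z = 0.0497 could be the button bottomed or the collar catching a fingertip. I'll lift, then check the centre by circle fit and the contact height by feel.

Request:
arm_command:
  commands: [0,0,-0.005,0,0,0,0,0,0,-0.015,0,0,0,0,0,0,-0.02,0,0,0,0,0,0,-0.02,0,0,0,0]

```text
t: 15.4
eef_pos: [0.5008, -0.2313, 0.0678]
tool_rot: [0.001, -0.06, 0.998, -0.001]
contact_force: [0.1, -0.9, 0.4]
gripper_width: 0.003
grasp_force: 0.0
```

```bash
python3 - <<'E'
from h import *
import pickle
c,t=pickle.load(open('w3.pkl','rb'))
g=cv2.cvtColor(c['img'],cv2.COLOR_RGB2GRAY)[165:240,270:365]
k=cv2.resize(g,None,fx=4,fy=4,interpolation=cv2.INTER_CUBIC)
for r0,r1 in((45,75),(76,115)):
    h=cv2.HoughCircles(k,cv2.HOUGH_GRADIENT,1,400,param1=100,param2=15,minRadius=r0,maxRadius=r1)
    if h is not None:
        u,v,r=h[0,0]/4;u+=270;v+=165
        for z in(.046,.052,.055):
            p=onz(c,u,v,z);q=onz(c,u+r,v,z);print(r0,round(u,1),round(v,1),z,p.round(4),'rad',np.linalg.norm(p-q).round(4))
o=get_obs();print(o['t'],o['eef_pos'],o['contact_force'],o['torque'])
E
```

```text
45 315.6 202.4 0.046 [ 0.5031 -0.2295  0.046 ] rad 0.0143
45 315.6 202.4 0.052 [ 0.5014 -0.2296  0.052 ] rad 0.014
45 315.6 202.4 0.055 [ 0.5006 -0.2296  0.055 ] rad 0.0138
76 315.6 199.6 0.046 [ 0.5005 -0.2298  0.046 ] rad 0.0215
76 315.6 199.6 0.052 [ 0.4989 -0.2299  0.052 ] rad 0.021
76 315.6 199.6 0.055 [ 0.4981 -0.2299  0.055 ] rad 0.0208
15.4 [ 0.50077191 -0.23126772  0.06776424] [ 0.10702616 -0.91695023  0.4490885 ] [0.03769882 0.01333175 0.04275542]
```

Request:
arm_command:
  commands: [0,0.001,0.004,0,0,0,0,0,0.001,0.008,0,0,0,0,0,0.001,0.008,0,0,0,0]

```text
t: 15.7
eef_pos: [0.499, -0.2294, 0.0575]
tool_rot: [-0.001, -0.06, 0.998, 0.0]
contact_force: [0.1, 0.6, 0.5]
gripper_width: 0.005
grasp_force: 0.0
```

Request:
arm_command:
  commands: [0,0,0.001,0,0,0,0,0,0,0.001,0,0,0,0]

```text
t: 15.9
eef_pos: [0.4996, -0.2298, 0.0573]
tool_rot: [-0.0, -0.06, 0.998, 0.0]
contact_force: [0.0, 0.1, -0.6]
gripper_width: 0.004
grasp_force: 0.0
```

Request:
arm_command:
  commands: [0,0,0.001,0,0,0,0,0,0,0.001,0,0,0,0]

```text
t: 16.1
eef_pos: [0.4997, -0.2298, 0.0566]
tool_rot: [-0.0, -0.06, 0.998, 0.0]
contact_force: [-0.5, 1.2, 0.7]
gripper_width: 0.003
grasp_force: 0.0
```

Request:
arm_command:
  commands: [0,0,0.001,0,0,0,0,0,0,0.001,0,0,0,0]

```text
t: 16.3
eef_pos: [0.4999, -0.2298, 0.0557]
tool_rot: [0.0, -0.06, 0.998, -0.0]
contact_force: [0.1, -0.2, 1.7]
gripper_width: -0.002
grasp_force: 0.6
```

Request:
arm_command:
  commands: [0,0,0.001,0,0,0,0,0,0,0.001,0,0,0,0]

```text
t: 16.5
eef_pos: [0.4999, -0.2298, 0.0547]
tool_rot: [0.0, -0.06, 0.998, -0.0]
contact_force: [0.6, -0.7, 1.2]
gripper_width: 0.006
grasp_force: 0.8
```

Request:
arm_command:
  commands: [0,0,0.001,0,0,0,0,0,0,0.001,0,0,0,0]

```text
t: 16.7
eef_pos: [0.4999, -0.2298, 0.0537]
tool_rot: [0.0, -0.06, 0.998, -0.0]
contact_force: [0.3, -0.6, 2.9]
gripper_width: 0.005
grasp_force: 1.1
```

Request:
arm_command:
  commands: [0,0,0.001,0,0,0,0,0,0,0.001,0,0,0,0]

```text
t: 16.9
eef_pos: [0.4999, -0.2298, 0.0527]
tool_rot: [0.0, -0.06, 0.998, -0.0]
contact_force: [0.3, -0.4, 2.2]
gripper_width: -0.0
grasp_force: 1.3
```

Request:
arm_command:
  commands: [0,0,0.001,0,0,0,0,0,0,0.001,0,0,0,0]

```text
t: 17.1
eef_pos: [0.4999, -0.2298, 0.0517]
tool_rot: [0.0, -0.06, 0.998, -0.0]
contact_force: [-0.2, -0.0, 3.7]
gripper_width: 0.001
grasp_force: 1.5
```

Request:
arm_command:
  commands: [0,0,0.001,0,0,0,0,0,0,0.001,0,0,0,0]

```text
t: 17.3
eef_pos: [0.4999, -0.2298, 0.0507]
tool_rot: [0.0, -0.06, 0.998, -0.0]
contact_force: [0.1, -0.2, 3.2]
gripper_width: 0.003
grasp_force: 1.8
```

Request:
arm_command:
  commands: [0,0,0.001,0,0,0,0,0,0,0.001,0,0,0,0]

```text
t: 17.5
eef_pos: [0.4999, -0.2298, 0.05]
tool_rot: [0.0, -0.06, 0.998, 0.0]
contact_force: [-0.9, 0.7, 7.4]
gripper_width: 0.002
grasp_force: 3.7
```

The spring takes up at 0.056 and the stop comes at 0.050, which is the button's full 6 mm. It is bottomed. I'll firm up slightly, hold, release and come clear.

Request:
arm_command:
  commands: [0,0,0.0007,0,0,0,0,0,0,0.0007,0,0,0,0,0,0,0.0007,0,0,0,0,0,0,-0.005,0,0,0,0,0,0,-0.02,0,0,0,0,0,0,-0.06,0,0,0,0,0,0,-0.1,0,0,0,0,0,0,-0.12,0,0,0,0]

```text
t: 18.3
eef_pos: [0.5007, -0.2304, 0.1733]
tool_rot: [0.002, -0.06, 0.998, -0.001]
contact_force: [-0.2, -0.9, 0.6]
gripper_width: 0.002
grasp_force: 0.0
```

Request:
arm_command:
  commands: [0,0,-0.02,0,0,0,0,0,0,-0.02,0,0,0,0,0,0,-0.02,0,0,0,0,0,0,-0.02,0,0,0,0]

```text
t: 18.7
eef_pos: [0.499, -0.2293, 0.1887]
tool_rot: [-0.001, -0.06, 0.998, 0.0]
contact_force: [-0.2, -0.3, -0.4]
gripper_width: 0.003
grasp_force: 0.0
```

```bash
python3 -c "
from h import *
import pickle
track('s7');cap('s7','s5',(570,225,670,330))
t0=pickle.load(open('w3.pkl','rb'))[1]['img'];t=read_camera('top')['img']
d=cv2.absdiff(t,t0).max(2)[125:200,265:335];print('cradle diff vs before press: share>40',(d>40).mean())
o=get_obs();print(o['t'],o['eef_pos'],o['contact_force'],abs(np.array(o['joint_vel'])).max())"
```

```text
0.06 408 461 | 0.07 421 452 | 0.08 434 443 | 0.09 447 434 | 0.1 460 426 | 0.12 486 404 | 0.14 512 383 | 0.16 537 362 | 0.18 562 341 | 0.2 587 321 | 0.22 611 301 | 0.238 632 292 | 
t 18.75 tcp st [ 0.04336355 -0.18329323] 0.18850081187737738 f [0.14274556 0.24895327 0.04659298]
cap shift from s2 (px) -218 -141 score 0.61 [13,-9 px per cm]
cradle diff vs before press: share>40 0.004190476190476191
18.8 [ 0.49904125 -0.22948284  0.18856511] [ 0.08645003 -0.38098377  0.12048048] 0.004746625482691525
```

```bash
python3 -c "
from station import hand_in
print(hand_in())"
```

```text
the job is handed in; nothing more can be done
None
```

The carrier lies seated in the cradle against the stop, the send button was pressed its full 6 mm (twice, because I repeated the press to be sure it had bottomed) and released, the arm is clear, and the job was handed in at 18.8 s.

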